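# Take the combination lock off the paint chest

### The job

Unlock the paint chest: turn the lock's dial, click by click, until its pointer sits in the notch facing the small rib on the lock, then pull the lock straight up off its shackle and hold it up, upright and still, about 10 cm above where it sat. Finish while still holding the lock in the gripper; leave the jar, tape roll and spray can where they are.

Things in the scene. Friction and masses are not known exactly. Their poses are not given: they have to be found in the camera images.
- chest: Fixed low wooden chest, lid 270 x 390 mm (x, y), lid top 100 mm above the bench; origin at the centre of its underside. Amid the lid stands a U shackle of 8 mm bar: bend below, legs upright at y = +24 and -24 mm, each with a round shoulder (18 mm wide, top 137 mm above the bench) on which the lock sits; 23 mm of leg go on up into the lock.
- lock: Loose lock, about 0.4 kg: metal block 44 (x) x 76 (y) x 41 mm high, dial on top; origin at the centre of its underside, axes parallel to the chest's at the start. Two holes below take the legs with 1.5 mm play. Dial off its setting: it rises only 3 mm, then stops hard. Dial within 8 degrees of it: it draws straight up, free after 25 mm. Pull by the dial's bar or the block.
- dial (a joint): Angle of the dial on the lock, rad, growing counter-clockwise seen from above, no end stops. Opens at 0 or any full turn (6.283): pointer facing the rib. Ten clicks a turn, 0.628 apart, one at the setting; passing one takes about 0.08 N m, a dial let go snaps to the nearest. Starts at a click 1 to 5 clicks from the setting, either way (reads 0.6 to 5.7).
- dial_grip (a point): Point to grip the dial, on its axis, 68 mm above the lock's underside. Dial: flat disc 46 mm across, top 46.5 mm above the lock's underside, with an upright bar 12 mm thick, 32 mm long, from 46.5 to 76.5 mm above the lock's underside. The point turns with the dial: bar long along y, thin along x; +y is the pointer's side.
- pointer (a point): Outer end of the dial's pointer: a thin blade (4 mm wide, 9 mm high) running out from one end only of the bar, its end 27 mm from the dial's axis.
- index (a point): Inner end of the small raised rib (5 x 9 mm, 5 mm high) on top of the lock block, 29 mm from the dial's axis on the lock's +y side: the pointer faces it when the dial is set to open.
- shackle (a point): Point fixed on the chest midway between the shackle legs at the height of their shoulders, 137 mm above the bench; the lock's origin is here while it is locked on.
- jar: Bystander: closed jar, 48 mm across, 65 mm high, standing on the lid; origin at the centre of its underside.
- tape: Bystander: roll of tape, a ring 84 mm across and 24 mm high, lying on the lid; origin at the centre of its underside.
- spray: Bystander: spray can, 62 mm across, 190 mm high, standing on the bench; origin at the centre of its underside.
Not all that is in view belongs to the job. There is more than one size of the lock; the job needs the smaller.

How it is judged (in metres and radians):
On the way, in this order (a step that is already met when the one before it is completed fails the run):
1. the dial stands at its opening click, pointer facing the rib, with the lock still on the shackle (distance between pointer and index below 0.007 m and distance between lock and shackle below 0.015 m), for 0.05 s.
2. the lock is drawn clear of the shackle (z of lock in the frame of shackle above 0.028 m), for 0.1 s.
At the end, for the whole second after the job is handed in: The lock is held in the gripper, its underside 70 to 160 mm above the shackle's shoulders and within 80 mm of straight above it, tilted less than 0.3 rad, slower than 0.03 m/s, gripped by the fingers and touching nothing of the chest (z of lock in the frame of shackle between 0.07 and 0.16 m and horizontal distance between lock and shackle below 0.08 m and angle between lock's own z axis and vertical below 0.3 rad and linear speed of lock below 0.03 m/s and contact force between the fingers and lock above 2 N and contact force between lock and chest below 0.1 N); the arm keeps its last pose, push and grip.
It fails at once if a bystander is pushed more than 30 mm or tipped (distance of any of jar, tape, spray from where it was at the start of the episode above 0.03 m or angle between any of jar, spray, tape's own z axis and vertical above 0.4 rad).
It also fails if it takes over 67 s, if anything falls off the work surface, if the arm or the gripper's body presses on something with over 40 N, if the wrist force passes 120 N, or if a joint passes its speed limit or range.

### The arm

A 6-joint arm with a two-finger parallel gripper is mounted at the origin on the work surface. World frame = base frame: x ahead of the robot, y to its left, z up, the work surface at z = 0. Lengths are in mm, angles in rad, forces in N, time in s.
With the tool pointing down it reaches from about 350 to 775 mm from the base axis. Payload 7.3 kg.
Tool frame: the origin (TCP) lies at the very end of the fingers, on their centre line; the grasp point (between the pads) lies 19 mm behind it; z points along the fingers, y is the line along which they close (so a half turn about z gives the same grasp; the last joint's range is limited). The gripper opens to 92 mm and grips with 3 to 60 N. Pads are 19 mm wide; open, the fingers measure 130 mm over their backs; the gripper's body (75 mm by 190 mm) begins 47 mm behind the grasp point.
Start: joints at [-1.399, 0.342, 1.524, -0, 1.275, -0.146], TCP at [164.073, -498.723, 226.741] pointing down, gripper open.
Joint ranges: [-2.53, 2.53], [-0.77, 2.02], [0.04, 2.7], [-1, 4.14], [0.28, 2.66], [-3.11, 3.11]. Speed limits (rad/s): [2.57, 2.57, 3.14, 3.14, 3.14, 3.14].

### API

Orientations are given as [roll, pitch, yaw] about the fixed x, y, z axes, in that order (R = Rz(yaw) Ry(pitch) Rx(roll)).
In Python, from plant import get_obs, vision, workorder gives the robot as it stands.
- The arm moves only by the shell command python3 -m pendant 'ROWS' [OPENING]. ROWS is a JSON object of lists of equal length, an entry for each row: "dp": the shift along the tool's x, y, z in m, a list of three; "rotation": the turn, a rotation vector about the tool's x, y, z in rad, a list of three. A call has 1 to 8 rows; each row is the pose to reach, as a shift and turn from the pose commanded when the call began, along the tool's axes at that moment; what a row does not reach only later rows make up. A row lasts 1/8 s, in which the tool goes at most 62.5 mm and 10.7 degrees, less where a joint would pass 70% of its speed; a pose out of reach is approached as far as the arm can. A call with a gripper value outside its range is refused whole. OPENING is the finger opening in m, from 0 to 0.0918, set as the call begins (- or left out, the last holds). The fingers move at their own pace and stop on an object; the grip force is fixed at half the most. Time passes only in rows, so rows that repeat a pose let the fingers close. It gives the time, the measured TCP pose, the force, the opening and the grip force at its end, in the units of the state.
- get_obs(): the state, without advancing time (a new reading comes with each control period).
- vision.capture(name): name is "scene" or "side" or "wrist"; returns a dict with "pixels" (384x512x3 uint8, red, green, blue), "vfov" (degrees; the focal length in pixels is half the picture's height over the tangent of half this angle, whatever the lens; pixels are square), "cx", "cy" (the principal point, pixels), "pose" (4x4, takes a point from camera to world coordinates); the wrist camera has in their place "T_tool_cam" (4x4, takes a point from camera to tool coordinates, whose origin is the TCP and whose axes are the flange's). Camera axes: x right, y up, looking along -z (the intrinsics and any distortion apply to the point x, -y, -z); pixel columns grow to the right and rows downward; lengths in mm; the calibration is good to about 2 mm. A picture is of the moment at which its call begins: read the wrist's pose just before it. There is no depth.
- workorder.close_job(): hands the job in; it is judged then, once.
The state is a dict: "time": time; "joint_positions": joint angles; "dq": joint speeds; "tau": joint torques, N m; "tool_pos": TCP position; "tcp_rot": TCP orientation; "contact_force": force on the tool from outside, world axes, zero at the start; "moment": the same for the moment, N m; "grip_width": finger opening in mm; "finger_force": force on a finger pad.
Only numpy, scipy, OpenCV 4.12 (cv2) and the standard library are available. Lean on these libraries where they do the work, as an engineer would, in place of code of your own. Each camera call takes 0.05 s, during which the arm holds its last target. There are 200 camera calls.

## Working session

There is one attempt and no reset: what is moved stays moved. The work goes in short steps, Python scripts to look and compute and a shell command to move; the robot and the scene stay as the last step left them, time stands still between calls to the robot, and variables do not carry over. Pictures are saved under pics/ and viewed, at most 10 in all, crops included, and the job is handed in when it is done.

```bash
mkdir -p pics; ls; python3 - <<'E'
from plant import get_obs, vision
import cv2, numpy as np
o=get_obs(); print({k:np.round(v,3).tolist() for k,v in o.items()})
ims=[]
for n in ("scene","side"):
    c=vision.capture(n); cv2.imwrite(f"pics/{n}0.png",c["pixels"][:,:,::-1])
    print(n,{k:(np.round(v,3).tolist()) for k,v in c.items() if k!="pixels"})
c=vision.capture("wrist"); cv2.imwrite("pics/wrist0.png",c["pixels"][:,:,::-1])
print({k:(np.round(v,3).tolist()) for k,v in c.items() if k!="pixels"})
E
```

```text
pics
{'time': 0.0, 'joint_positions': [-1.399, 0.343, 1.525, -0.0, 1.275, -0.146], 'dq': [-0.001, -0.001, 0.001, 0.001, -0.0, -0.001], 'tau': [0.001, -43.124, -24.422, 0.072, 0.056, -0.0], 'tool_pos': [163.984, -498.324, 226.061], 'tcp_rot': [-3.14, -0.0, 0.318], 'contact_force': [-0.278, 0.261, -0.317], 'moment': [0.067, -0.025, -0.002], 'finger_force': 0.0, 'grip_width': 92.225}
scene {'vfov': 47.146, 'cx': 259.96, 'cy': 191.416, 'pose': [[-0.614, -0.651, 0.446, 1090.698], [0.789, -0.504, 0.352, 327.952], [-0.004, 0.568, 0.823, 1188.234], [0.0, 0.0, 0.0, 1.0]]}
side {'vfov': 43.46, 'cx': 248.244, 'cy': 194.387, 'pose': [[0.988, 0.102, -0.119, 411.552], [-0.156, 0.58, -0.8, -1076.245], [-0.012, 0.808, 0.589, 857.204], [0.0, 0.0, 0.0, 1.0]]}
{'vfov': 65.507, 'cx': 253.155, 'cy': 189.463, 'T_tool_cam': [[0.001, 0.964, 0.264, 70.005], [1.0, -0.001, 0.0, -0.294], [0.0, 0.264, -0.964, -157.566], [0.0, 0.0, 0.0, 1.0]]}
```

View pics/scene0.png

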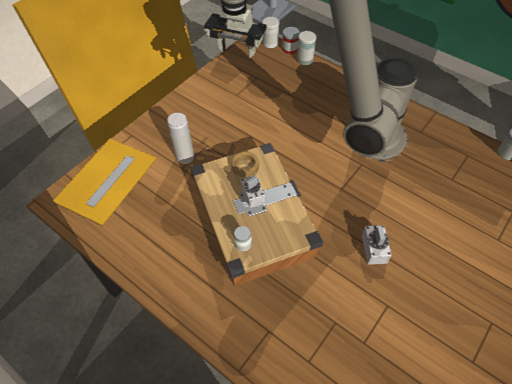

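View pics/side0.png

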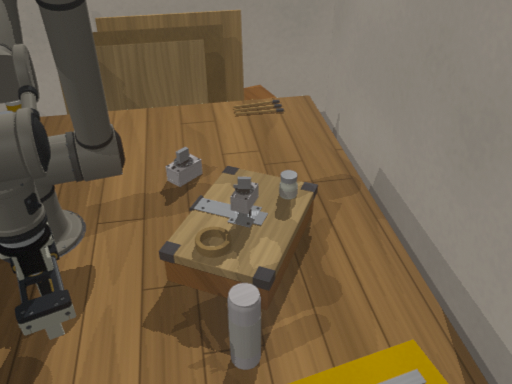

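The pictures show two locks. One sits on the chest's shackle, at scene (253,195) and side (244,195). The other, larger, stands loose on the bench at scene (376,245) and side (184,168). The one on the shackle fits the description (smaller, locked on). I'll confirm it in an enlarged crop.

```bash
cat > h.py <<'E'
import numpy as np, cv2
from plant import get_obs, vision
from scipy.spatial.transform import Rotation as R
def cap(n):
    o=get_obs(); c=vision.capture(n); p=c["pixels"]
    if n=="wrist":
        T=np.eye(4); T[:3,:3]=R.from_euler("xyz",o["tcp_rot"]).as_matrix(); T[:3,3]=o["tool_pos"]
        c["pose"]=T@np.array(c["T_tool_cam"])
    c["pose"]=np.array(c["pose"]); c["f"]=192/np.tan(np.radians(c["vfov"])/2)
    return c
def ray(c,u,v):
    d=np.array([(u-c["cx"])/c["f"],-(v-c["cy"])/c["f"],-1.]); d=c["pose"][:3,:3]@d
    return c["pose"][:3,3],d/np.linalg.norm(d)
def proj(c,P):
    q=np.linalg.inv(c["pose"])@np.append(P,1); return c["cx"]-c["f"]*q[0]/q[2], c["cy"]+c["f"]*q[1]/q[2]
def tri(obs):
    A=np.zeros((3,3));b=np.zeros(3)
    for c,u,v in obs:
        o,d=ray(c,u,v);M=np.eye(3)-np.outer(d,d);A+=M;b+=M@o
    X=np.linalg.solve(A,b); return X,[np.round(np.subtract(proj(c,X),(u,v)),1) for c,u,v in obs]
def onz(c,u,v,z):
    o,d=ray(c,u,v); return o+d*(z-o[2])/d[2]
E
python3 - <<'E'
import cv2,numpy as np
a=cv2.imread("pics/scene0.png")[140:290,185:400]; b=cv2.imread("pics/side0.png")[140:260,155:325]
r=lambda x:cv2.resize(x,(400,int(x.shape[0]*400/x.shape[1])),interpolation=cv2.INTER_CUBIC)
a=cv2.imread("pics/scene0.png")[165:225,220:300];b=cv2.imread("pics/side0.png")[165:225,205:285]
cv2.imwrite("pics/crop0.png",np.hstack([r(a),r(b)]))
E
```

```text
(no output)
```

View pics/crop0.png

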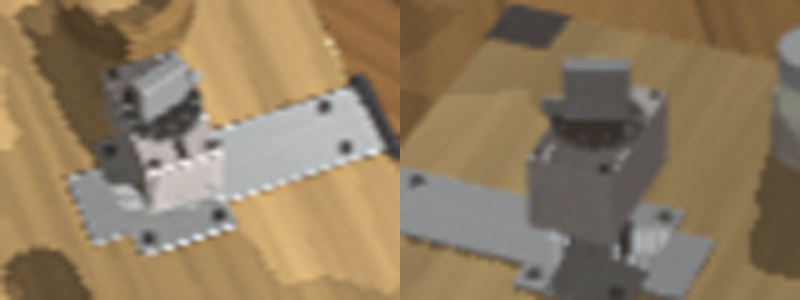

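The crop confirms that the lock on the shackle has its dial and bar on top. The bar's top is at about scene (253,181) and side (244.5,177.5), and it lies roughly along the side camera's x.

```bash
python3 - <<'E'
from h import *
s,d=cap("scene"),cap("side")
print("bartop",tri([(s,253,181.5),(d,244.5,177.5)]))
print("big",tri([(s,376,230),(d,182,153)]))
for n,p in dict(jar=((243,233),(289,175)),spray=((178,119),(244,292)),tape=((245,162),(213,236))).items(): print(n,tri([(s,*p[0]),(d,*p[1])]))
# chest lid corners z=100 via side & scene
print("lid scene",[onz(s,u,v,100).round().tolist() for u,v in ((196,168),(269,148),(320,240),(233,270))])
o=get_obs(); print(o["tool_pos"],o["tcp_rot"])
E
```

```text
bartop (array([ 544.735261  , -126.23917426,  208.94141697]), [array([ 0.1, -0.1]), array([0.1, 0.1])])
big (array([400.45025278, 203.63730748,  96.00507625]), [array([ 0.3, -0.2]), array([0.3, 0.2])])
jar (array([668.67618402, -64.44051397, 161.60968892]), [array([-0.3,  0.2]), array([-0.4, -0.1])])
spray (array([ 490.22623302, -469.39189151,  189.93803272]), [array([-0.3,  0.2]), array([-0.5, -0.2])])
tape (array([ 454.60952734, -230.32508534,  125.5971429 ]), [array([ 0.3, -0.2]), array([0.4, 0.2])])
lid scene [[553.0, -350.0, 100.0], [348.0, -219.0, 100.0], [528.0, 96.0, 100.0], [746.0, -37.0, 100.0]]
[ 164.02602695 -498.55518948  226.42996802] [-3.14097777e+00 -7.97398701e-05  3.17764375e-01]
```

```bash
python3 -m pendant '{"dp":[[0,0,-0.05],[0.05,-0.024,-0.085],[0.104,-0.05,-0.085],[0.158,-0.076,-0.085],[0.212,-0.102,-0.085],[0.266,-0.128,-0.085],[0.32,-0.156,-0.085],[0.37,-0.182,-0.085]],"rotation":[[0,0,0],[0,0,0],[0,0,0],[0,0,0],[0,0,0],[0,0,0],[0,0,0],[0,0,0]]}'; python3 -m pendant '{"dp":[[0.05,-0.025,0],[0.09,-0.044,0],[0.108,-0.052,0],[0.108,-0.052,0],[0.108,-0.052,0]],"rotation":[[0,0,0],[0,0,0],[0,0,0],[0,0,0],[0,0,0]]}'
python3 - <<'E'
from h import *
c=cap("wrist"); cv2.imwrite("pics/w1.png",cv2.resize(c["pixels"][:,:,::-1],(800,600),interpolation=cv2.INTER_CUBIC)); np.save("w1.npy",c["pose"])
print(proj(c,[545,-126,210]))
E
```

```text
time: 1.25
tool_pos: [459.9, -208.5, 311.8]
tcp_rot: [3.141, -0.0, 0.318]
contact_force: [0.5, -0.6, 0.2]
grip_width: 91.9
finger_force: 0.0
time: 1.88
tool_pos: [544.3, -128.1, 311.7]
tcp_rot: [3.141, 0.001, 0.317]
contact_force: [0.5, 0.2, -0.3]
grip_width: 91.7
finger_force: 0.0
(np.float64(251.50044989360362), np.float64(186.82425326388628))
```

View pics/w1.png

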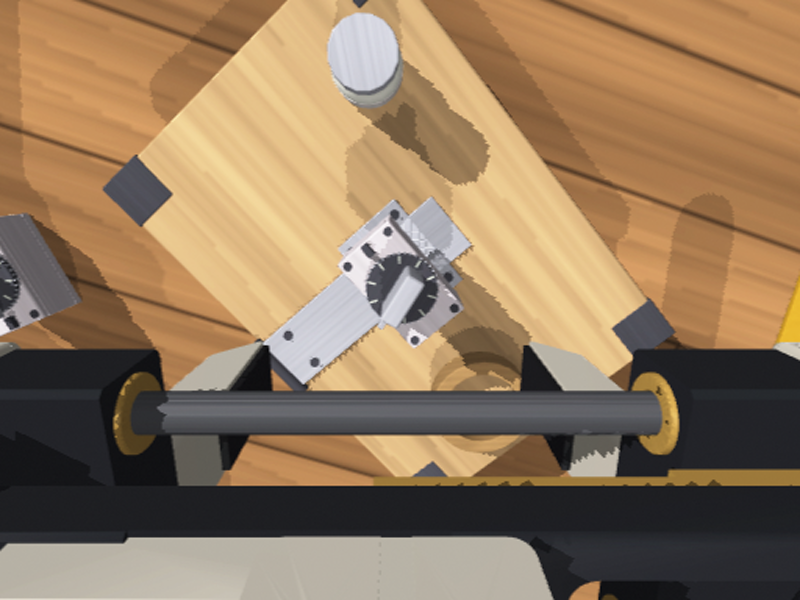

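The wrist view shows the bar's top at about (405,285) in view pixels, a dark rib spot at about (370,250), the jar at the top and the tape below. I'll enlarge this to find the pointer, with a second wrist position for parallax.

```bash
python3 -m pendant '{"dp":[[-0.03,0.02,0],[-0.05,0.04,0],[-0.05,0.04,0],[-0.05,0.04,0]],"rotation":[[0,0,0],[0,0,0],[0,0,0],[0,0,0]]}'
python3 - <<'E'
from h import *
c=cap("wrist"); np.save("w2.npy",c["pose"]); cv2.imwrite("pics/w2.png",c["pixels"][:,:,::-1])
a=cv2.imread("pics/w1.png"); a=cv2.resize(a,(512,384),interpolation=cv2.INTER_AREA)
P=np.array([545,-126,200.]); u,v=proj(c,P); print(u,v)
u,v=int(u),int(v); x0=u-32;y0=v-40
print("w1 crop org",212,145,"w2",x0,y0)
w1=cv2.resize(cv2.imread("pics/w1.png")[226:351,331:456],(400,400),interpolation=cv2.INTER_CUBIC) 
w2=cv2.resize(c["pixels"][y0:y0+80,x0:x0+80,::-1],(400,400),interpolation=cv2.INTER_CUBIC)
cv2.imwrite("pics/crop1.png",np.hstack([w1,w2]))
E
```

```text
time: 2.42
tool_pos: [509.8, -180.9, 312.0]
tcp_rot: [3.142, -0.0, 0.316]
contact_force: [0.4, 1.1, -0.0]
grip_width: 91.7
finger_force: 0.0
207.1299171743837 130.38175266504385
w1 crop org 212 145 w2 175 90
```

View pics/crop1.png

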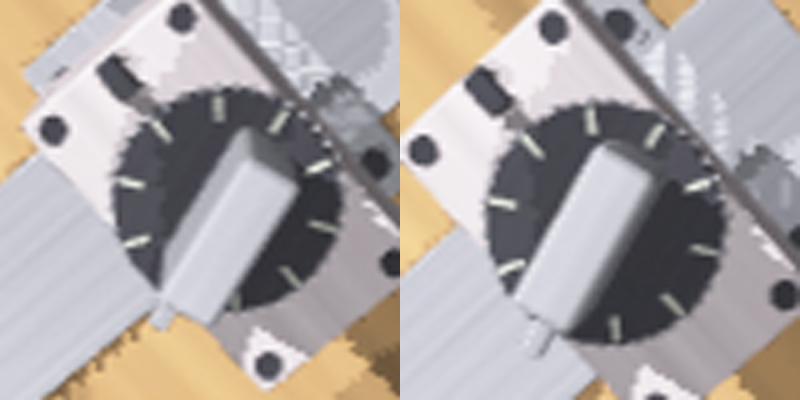

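The pointer blade sticks out at the bar's lower left, at crop (163,318) on the left and (540,338) on the right. The rib is at about (135,92) and (505,107). The pointer is three ticks counter-clockwise of the rib, so the dial reads about +1.885 and must turn three clicks clockwise. I'll triangulate the bar's corners next.

```bash
python3 - <<'E'
from h import *
c=cap("wrist"); A=dict(c); B=dict(c); A["pose"]=np.load("w1.npy"); B["pose"]=np.load("w2.npy")
a0=np.array([331/1.5625,226/1.5625]); b0=np.array([175,90])
a=[(245,157),(297,187),(215,320),(168,292)]; b=[(205,140),(254,168),(170,332),(117,300)]
X=[]
for p,q in zip(a,b):
    x,r=tri([(A,*(a0+np.array(p)/5)),(B,*(b0+np.array(q)/5))]); X.append(x); print(x.round(1),r)
X=np.array(X); m=X.mean(0); d=(X[2]+X[3]-X[0]-X[1])/2; print("bar centre",m,"pointer dir deg",np.degrees(np.arctan2(d[1],d[0])),"len",np.hypot(*d[:2]))
for z in (m[2],):
  for nm,K,o,P in (("A",A,a0,a),("B",B,b0,b)):
    Y=np.array([onz(K,*(o+np.array(p)/5),z) for p in P]); e=(Y[2]+Y[3]-Y[0]-Y[1])[:2]; print(nm,Y.mean(0).round(1),np.degrees(np.arctan2(e[1],e[0])),np.hypot(*e)/2)
h=m[2]-76.5
ctr=[onz(K,*(o+np.array(p)/5),h+46.5) for K,o,p in ((A,a0,(227,197)),(B,b0,(206,223)))]; print("disc",ctr)
rib=[onz(K,*(o+np.array(p)/5),h+46) for K,o,p in ((A,a0,(120,76)),(B,b0,(90,90)))]; print("rib",rib,[np.degrees(np.arctan2(*(r-m)[1::-1])) for r in rib])
E
```

```text
[ 557.8 -131.2  210.7] [array([ 0.7, -0.5]), array([-0.7,  0.6])]
[ 556.6 -140.9  216.2] [array([ 0.5, -0.4]), array([-0.5,  0.4])]
[ 525.5 -135.1  209.1] [array([-0.5,  0.4]), array([ 0.5, -0.4])]
[ 528.4 -125.1  210.9] [array([-0.6,  0.5]), array([ 0.6, -0.5])]
bar centre [ 542.06197561 -133.06571771  211.74991112] pointer dir deg 168.98394355561965 len 30.840048891779148
A [ 542.2 -133.1  211.7] 168.68652125717176 28.73693126752373
B [ 542.2 -133.1  211.7] 168.39274532969532 31.56788735468673
disc [array([ 542.33442373, -132.71504779,  181.74991112]), array([ 541.78510426, -133.05644079,  181.74991112])]
rib [array([ 558.78279711, -105.27538732,  181.24991112]), array([ 558.47217562, -105.5901197 ,  181.24991112])] [np.float64(58.96561639734538), np.float64(59.15162604585721)]
```

```bash
python3 -m pendant '{"dp":[[0.02,-0.015,0],[0.04,-0.03,0],[0.0455,-0.0355,0.02],[0.0455,-0.0355,0.04],[0.0455,-0.0355,0.04],[0.0455,-0.0355,0.04],[0.0455,-0.0355,0.04],[0.0455,-0.0355,0.04]],"rotation":[[0,0,-0.18],[0,0,-0.36],[0,0,-0.54],[0,0,-0.72],[0,0,-0.9],[0,0,-1.08],[0,0,-1.26],[0,0,-1.44]]}'; python3 -m pendant '{"dp":[[0,0,0],[0,0,0],[0,0,0],[0,0,0],[0,0,0],[0,0,0],[0,0,0],[0,0,0]],"rotation":[[0,0,-0.18],[0,0,-0.36],[0,0,-0.54],[0,0,-0.72],[0,0,-0.9],[0,0,-1.08],[0,0,-1.176],[0,0,-1.176]]}'
python3 - <<'E'
from h import *
import time
o=get_obs(); print(o["tool_pos"],o["tcp_rot"],o["joint_positions"])
T=R.from_euler("xyz",o["tcp_rot"]).as_matrix(); print("to grasp",T.T@(np.array([542.1,-133,188])-o["tool_pos"]))
c=cap("wrist"); cv2.imwrite("pics/w3.png",cv2.resize(c["pixels"][:,:,::-1],(800,600)))
print(proj(c,[542.1,-133,211.8]),proj(c,[558.6,-105.4,181.5]))
E
```

```text
time: 3.52
tool_pos: [542.4, -131.9, 271.6]
tcp_rot: [-3.142, -0.0, 1.765]
contact_force: [-1.0, 0.7, -0.3]
grip_width: 91.7
finger_force: 0.0
time: 4.53
tool_pos: [542.4, -132.1, 271.6]
tcp_rot: [3.142, -0.0, 2.934]
contact_force: [-0.5, 0.1, 0.2]
grip_width: 92.0
finger_force: 0.0
[ 542.37369341 -132.06748729  271.63733623] [ 3.14153133e+00 -4.24361129e-05  2.93387915e+00] [-3.76175719e-01  3.74252045e-01  1.35099507e+00  5.39814315e-05
  1.41639766e+00 -1.73926684e+00]
to grasp [ 7.19554632e-02 -9.74039100e-01  8.36372798e+01]
(np.float64(252.03067265012996), np.float64(205.1287024135047)) (np.float64(286.9541139381542), np.float64(205.61517910432246))
```

View pics/w3.png

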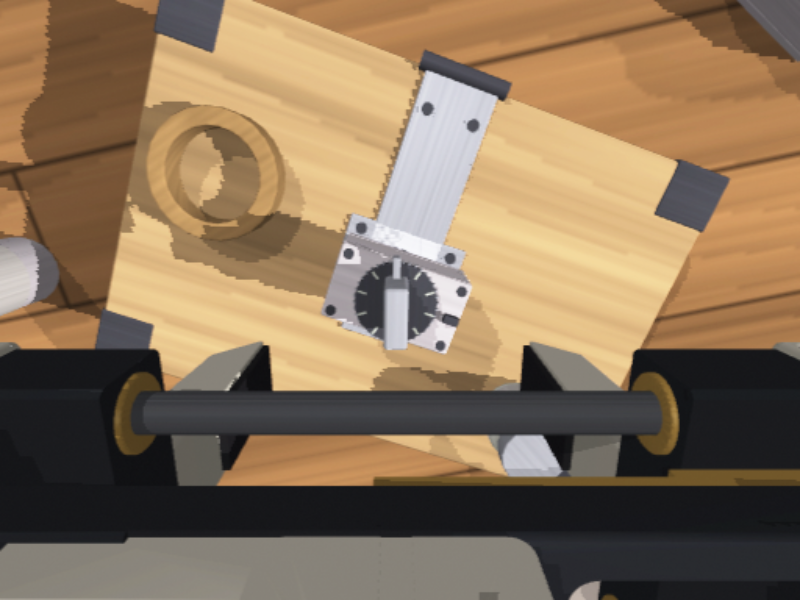

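The bar stands vertical in the picture, centred at (396,315) between the fingers, with the pointer up at (397,268) and the rib on the right at (450,320). The alignment is good, so I'll descend and grip.

```bash
python3 -m pendant '{"dp":[[0,-0.001,0.03],[0,-0.001,0.055],[0,-0.001,0.075],[0,-0.001,0.083],[0,-0.001,0.083]],"rotation":[[0,0,0],[0,0,0],[0,0,0],[0,0,0],[0,0,0]]}'; python3 -m pendant '{"dp":[[0,0,0],[0,0,0],[0,0,0],[0,0,0],[0,0,0],[0,0,0],[0,0,0],[0,0,0]],"rotation":[[0,0,0],[0,0,0],[0,0,0],[0,0,0],[0,0,0],[0,0,0],[0,0,0],[0,0,0]]}' 0.0
```

```text
time: 5.2
tool_pos: [542.0, -133.6, 188.6]
tcp_rot: [3.142, -0.0, 2.933]
contact_force: [-0.5, 0.0, 0.3]
grip_width: 91.5
finger_force: 0.0
time: 6.2
tool_pos: [541.9, -133.8, 188.7]
tcp_rot: [-3.142, 0.0, 2.934]
contact_force: [-0.4, 0.2, -0.2]
grip_width: 16.3
finger_force: 0.0
```

```bash
python3 -m pendant '{"dp":[[0,0,0],[0,0,0]],"rotation":[[0,0,0],[0,0,0]]}'; python3 -m pendant '{"dp":[[0,0,0],[0,0,0],[0,0,0],[0,0,0],[0,0,0],[0,0,0]],"rotation":[[0,0,0.1],[0,0,0.22],[0,0,0.34],[0,0,0.46],[0,0,0.58],[0,0,0.628]]}'; python3 -c "
from h import *
o=get_obs();print(o['moment'])"
```

```text
time: 6.45
tool_pos: [541.9, -133.6, 188.6]
tcp_rot: [3.141, -0.0, 2.934]
contact_force: [-0.1, 1.7, -0.5]
grip_width: 12.2
finger_force: 30.0
time: 7.2
tool_pos: [541.6, -133.6, 188.6]
tcp_rot: [-3.141, -0.001, 2.303]
contact_force: [-0.8, 1.0, 1.1]
grip_width: 11.7
finger_force: 30.0
[ 0.16043948 -0.02041352  0.0112985 ]
```

```bash
python3 -m pendant '{"dp":[[0,0,0],[0,0,0],[0,0,0],[0,0,0],[0,0,0],[0,0,0]],"rotation":[[0,0,0.12],[0,0,0.24],[0,0,0.36],[0,0,0.48],[0,0,0.6],[0,0,0.628]]}';python3 -m pendant '{"dp":[[0,0,0],[0,0,0],[0,0,0],[0,0,0],[0,0,0],[0,0,0],[0,0,0]],"rotation":[[0,0,0.12],[0,0,0.24],[0,0,0.36],[0,0,0.48],[0,0,0.6],[0,0,0.628],[0,0,0.628]]}'
python3 - <<'E'
from h import *
o=get_obs();print(o['moment'])
c=cap("wrist"); s=cap("side");cc=cap("scene")
r=lambda x:cv2.resize(x,(400,400),interpolation=cv2.INTER_CUBIC)
u,v=map(int,proj(c,[542,-133,200])); a=c["pixels"][v-60:v+60,u-60:u+60]
u,v=map(int,proj(cc,[542,-133,190])); b=cc["pixels"][v-30:v+30,u-30:u+30]
cv2.imwrite("pics/crop3.png",np.hstack([r(a),r(b)])[:,:,::-1])
E
```

```text
time: 7.95
tool_pos: [541.6, -133.5, 188.7]
tcp_rot: [-3.141, -0.0, 1.677]
contact_force: [-1.0, 1.2, 0.0]
grip_width: 11.5
finger_force: 30.0
time: 8.82
tool_pos: [541.7, -133.5, 188.7]
tcp_rot: [-3.141, -0.0, 1.052]
contact_force: [-2.4, 2.1, 1.0]
grip_width: 11.8
finger_force: 30.0
[ 0.40557016  0.43185693 -0.11799156]
```

View pics/crop3.png

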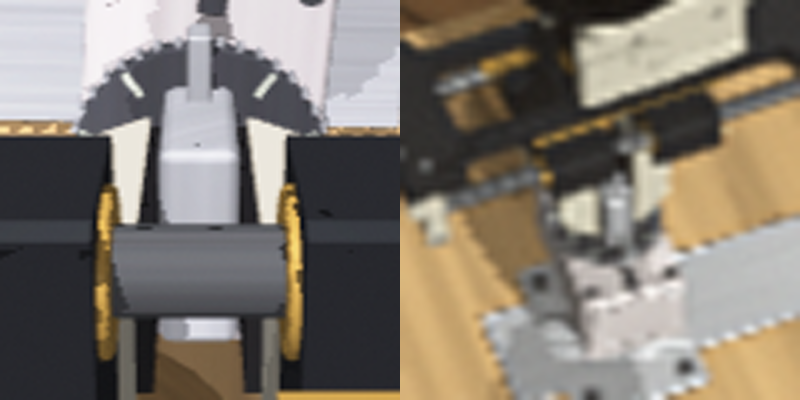

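The pointer, at (200,30), faces the rib at (211,5). It is about 3° short, and the residual moment points the same way, so I'll trim 0.05 rad clockwise and then do a small test lift.

```bash
python3 -m pendant '{"dp":[[0,0,0],[0,0,0],[0,0,0]],"rotation":[[0,0,0.03],[0,0,0.05],[0,0,0.05]]}'; python3 -c "
from h import *
print(get_obs()['moment'])"; python3 -m pendant '{"dp":[[0,0,-0.002],[0,0,-0.004],[0,0,-0.006],[0,0,-0.006]],"rotation":[[0,0,0],[0,0,0],[0,0,0],[0,0,0]]}'
```

```text
time: 9.35
tool_pos: [541.9, -133.6, 188.7]
tcp_rot: [-3.141, -0.0, 1.0]
contact_force: [-2.3, 2.7, 0.9]
grip_width: 12.1
finger_force: 30.0
[ 0.52958879  0.52122878 -0.10684494]
time: 9.85
tool_pos: [542.1, -133.9, 194.9]
tcp_rot: [3.141, 0.0, 1.0]
contact_force: [0.8, 0.5, -3.6]
grip_width: 11.9
finger_force: 30.0
```

It rose 6 mm carrying only its own weight, so it's open. I'll keep lifting straight up.

```bash
python3 -m pendant '{"dp":[[0,0,-0.005],[0,0,-0.01],[0,0,-0.016],[0,0,-0.022],[0,0,-0.03],[0,0,-0.04],[0,0,-0.05],[0,0,-0.06]],"rotation":[[0,0,0],[0,0,0],[0,0,0],[0,0,0],[0,0,0],[0,0,0],[0,0,0],[0,0,0]]}'; python3 -m pendant '{"dp":[[0,0,-0.01],[0,0,-0.02],[0,0,-0.03],[0,0,-0.035],[0,0,-0.037],[0,0,-0.037],[0,0,-0.037],[0,0,-0.037]],"rotation":[[0,0,0],[0,0,0],[0,0,0],[0,0,0],[0,0,0],[0,0,0],[0,0,0],[0,0,0]]}'
python3 - <<'E'
from h import *
c=cap("side"); cv2.imwrite("pics/s4.png",cv2.resize(c["pixels"][100:320,140:340,::-1],(545,600),interpolation=cv2.INTER_CUBIC))
print(proj(c,[542,-133,237]))
E
```

```text
time: 10.85
tool_pos: [542.0, -133.8, 255.5]
tcp_rot: [3.141, 0.0, 1.0]
contact_force: [-0.7, 0.1, -4.2]
grip_width: 11.4
finger_force: 30.0
time: 11.85
tool_pos: [541.8, -133.7, 291.4]
tcp_rot: [-3.141, 0.0, 1.0]
contact_force: [0.6, -0.3, -3.8]
grip_width: 11.7
finger_force: 30.0
(np.float64(243.72729675790129), np.float64(169.38229706958893))
```

View pics/s4.png

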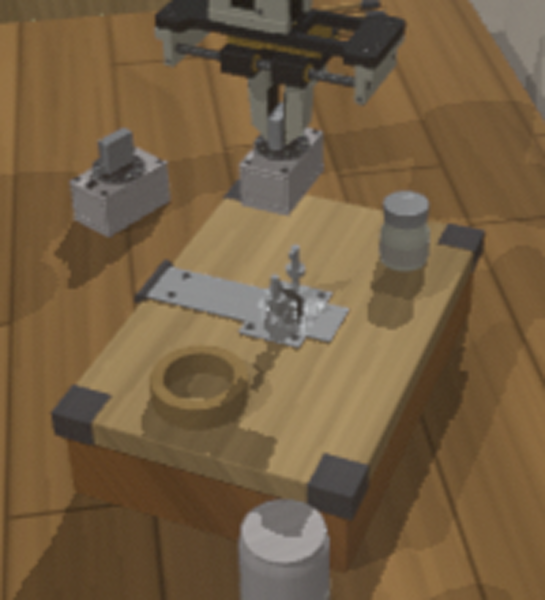

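The lock hangs upright in the gripper at (282,170), well clear of the bare shackle at (290,290). The jar, tape and can have not moved.

```bash
python3 -c "
from plant import workorder
print(workorder.close_job())"
```

```text
the job is handed in; nothing more can be done
None
```

The lock is unlocked (dial turned three clicks clockwise) and held upright and still in the gripper about 10 cm above the shackle, with the jar, tape and spray can left where they were; the job is handed in, though no verdict came back.

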